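Load three cells into the battery tunnel of a gauge data logger

TASK

The gauge data logger on the bench has its battery hatch off. Load the three green cells one after another, flat minus end first: set each in the open bay and push it along into the tunnel, so that it drives the one before it deeper, and press the last one down in front of the end stop against the spring, so that all three lie flat in line with their plus buttons towards the end stop. Leave the other things on the bench where they are.

Things in the scene. Friction and masses are not known exactly. Their poses are not given: they have to be found in the camera images.
- logger: Grey instrument case, fixed to the bench, 242 x 76 mm, 41 mm high (46 mm over the black display panel, x = 132 to 222 mm). Own +x: loading direction, into the tunnel, within 8 degrees of world +y (to the left); z up. Origin on the centre line at bench height, below the inner face of the end stop; case spans x = -14 to 228 mm. The cells' floor is 8 mm above the bench all along.
- end_stop (a point): Top of the end stop, on the centre line. The stop is a black wall at the open end of the bay, x = -8 to 0 mm and 48 mm wide, top 32 mm above the bench and rounded (4 mm radius). Its inner face carries the brass plus contact. This point is 4 mm behind that face.
- bay (a point): Middle of the open bay, on its floor (8 mm above the bench), 37.5 mm from the end stop's inner face. The bay is 75 mm long (end stop to tunnel mouth) and 26 mm wide between low side walls whose flat tops, 25 mm wide each, are 15 mm above the bench. A seated last cell takes the first 65 mm.
- mouth (a point): Mouth of the tunnel, on its floor, 75 mm from the end stop. The tunnel flares at the mouth (38 mm wide) and is 30 mm wide from 8 mm in, roof 37 mm above the bench; closed at x = 218 mm, with a spring plate inside. Unloaded, the plate's face is at x = 187 mm. Three cells need 195 mm: the last goes in only if the row is pushed 8 mm against the spring, some 6 mm more while it is tilted.
- spring_plate (a joint): How far the round spring plate deep in the tunnel is pushed in from its rest, m: 0 at rest, about 0.008 with three cells seated, 0.024 at most; spring 300 N/m with 1.5 N at rest (about 4 N at 8 mm, 6 N at 14 mm).
- cell_1: Rechargeable cell, a cylinder 26 mm in diameter and 65 mm long, 90 g, green sleeve with a white band near its plus end, lying on the bench; origin at its middle, own +x along the axis to the plus end (small steel button); the other end is flat, minus. The three are alike, any order will do. Clamps behind the front strip of the bench stand up to 245 mm high: carry it above or in front of them.
- cell_2: Rechargeable cell, a cylinder 26 mm in diameter and 65 mm long, 90 g, green sleeve with a white band near its plus end, lying on the bench; origin at its middle, own +x along the axis to the plus end (small steel button); the other end is flat, minus. The three are alike, any order will do. Clamps behind the front strip of the bench stand up to 245 mm high: carry it above or in front of them.
- cell_3: Rechargeable cell, a cylinder 26 mm in diameter and 65 mm long, 90 g, green sleeve with a white band near its plus end, lying on the bench; origin at its middle, own +x along the axis to the plus end (small steel button); the other end is flat, minus. The three are alike, any order will do. Clamps behind the front strip of the bench stand up to 245 mm high: carry it above or in front of them.
- cell_1_plus (a point): Tip of the plus button of cell_1, on the axis, 32.5 mm from its middle.
- cell_2_plus (a point): Tip of the plus button of cell_2, on the axis, 32.5 mm from its middle.
- cell_3_plus (a point): Tip of the plus button of cell_3, on the axis, 32.5 mm from its middle.
- cell_1_minus (a point): Centre of the flat minus end of cell_1, on the axis, 32.5 mm from its middle.
- cell_2_minus (a point): Centre of the flat minus end of cell_2, on the axis, 32.5 mm from its middle.
- cell_3_minus (a point): Centre of the flat minus end of cell_3, on the axis, 32.5 mm from its middle.
- hatch_cover: Grey hatch cover of the logger, a plate 86 x 72 x 7 mm; bystander, origin under its centre.
- torch: Black inspection torch, 111 mm long; bystander.
- marker: White marker with a red cap, 129 mm long, 16 mm thick; bystander.
- feeler_gauge: Steel feeler gauge set, 104 x 23 x 15 mm; bystander.
- pin_gauge_pink: Pin gauge with a pink grip, 109 mm long; bystander.
- pin_gauge_green: Pin gauge with a green grip, 101 mm long; bystander.
- spare_knob: Spare metal thumb knob, 48 mm wide, 39 mm high; bystander.
- fluid_bottle: Small blue and white squeeze bottle, 35 mm wide, 94 mm high; bystander.
Not all that is in view belongs to the job. What is shaped like the cell_2 but orange or purple is not meant.

How it is judged (in metres and radians):
At the end, for the whole second after the job is handed in: All three cells lie in one row in the logger, in any order, flat on its floor and in line (within 5 mm), plus ends towards the end stop, each end within 4 to 6 mm of its place (plus ends 0, 65 and 130 mm from the end stop), at rest, spring plate pushed in 4 to 13 mm (((x of cell_1_plus in the frame of logger between -0.004 and 0.006 m and x of cell_1_minus in the frame of logger between 0.061 and 0.071 m and z of cell_1_plus in the frame of logger between 0.017 and 0.0245 m and y of cell_1_plus in the frame of logger between -0.005 and 0.005 m and z of cell_1_minus in the frame of logger between 0.017 and 0.0245 m and y of cell_1_minus in the frame of logger between -0.005 and 0.005 m) or (x of cell_1_plus in the frame of logger between 0.061 and 0.071 m and x of cell_1_minus in the frame of logger between 0.126 and 0.136 m and z of cell_1_plus in the frame of logger between 0.017 and 0.0245 m and y of cell_1_plus in the frame of logger between -0.005 and 0.005 m and z of cell_1_minus in the frame of logger between 0.017 and 0.0245 m and y of cell_1_minus in the frame of logger between -0.005 and 0.005 m) or (x of cell_1_plus in the frame of logger between 0.126 and 0.136 m and x of cell_1_minus in the frame of logger between 0.191 and 0.201 m and z of cell_1_plus in the frame of logger between 0.017 and 0.0245 m and y of cell_1_plus in the frame of logger between -0.005 and 0.005 m and z of cell_1_minus in the frame of logger between 0.017 and 0.0245 m and y of cell_1_minus in the frame of logger between -0.005 and 0.005 m)) and ((x of cell_2_plus in the frame of logger between -0.004 and 0.006 m and x of cell_2_minus in the frame of logger between 0.061 and 0.071 m and z of cell_2_plus in the frame of logger between 0.017 and 0.0245 m and y of cell_2_plus in the frame of logger between -0.005 and 0.005 m and z of cell_2_minus in the frame of logger between 0.017 and 0.0245 m and y of cell_2_minus in the frame of logger between -0.005 and 0.005 m) or (x of cell_2_plus in the frame of logger between 0.061 and 0.071 m and x of cell_2_minus in the frame of logger between 0.126 and 0.136 m and z of cell_2_plus in the frame of logger between 0.017 and 0.0245 m and y of cell_2_plus in the frame of logger between -0.005 and 0.005 m and z of cell_2_minus in the frame of logger between 0.017 and 0.0245 m and y of cell_2_minus in the frame of logger between -0.005 and 0.005 m) or (x of cell_2_plus in the frame of logger between 0.126 and 0.136 m and x of cell_2_minus in the frame of logger between 0.191 and 0.201 m and z of cell_2_plus in the frame of logger between 0.017 and 0.0245 m and y of cell_2_plus in the frame of logger between -0.005 and 0.005 m and z of cell_2_minus in the frame of logger between 0.017 and 0.0245 m and y of cell_2_minus in the frame of logger between -0.005 and 0.005 m)) and ((x of cell_3_plus in the frame of logger between -0.004 and 0.006 m and x of cell_3_minus in the frame of logger between 0.061 and 0.071 m and z of cell_3_plus in the frame of logger between 0.017 and 0.0245 m and y of cell_3_plus in the frame of logger between -0.005 and 0.005 m and z of cell_3_minus in the frame of logger between 0.017 and 0.0245 m and y of cell_3_minus in the frame of logger between -0.005 and 0.005 m) or (x of cell_3_plus in the frame of logger between 0.061 and 0.071 m and x of cell_3_minus in the frame of logger between 0.126 and 0.136 m and z of cell_3_plus in the frame of logger between 0.017 and 0.0245 m and y of cell_3_plus in the frame of logger between -0.005 and 0.005 m and z of cell_3_minus in the frame of logger between 0.017 and 0.0245 m and y of cell_3_minus in the frame of logger between -0.005 and 0.005 m) or (x of cell_3_plus in the frame of logger between 0.126 and 0.136 m and x of cell_3_minus in the frame of logger between 0.191 and 0.201 m and z of cell_3_plus in the frame of logger between 0.017 and 0.0245 m and y of cell_3_plus in the frame of logger between -0.005 and 0.005 m and z of cell_3_minus in the frame of logger between 0.017 and 0.0245 m and y of cell_3_minus in the frame of logger between -0.005 and 0.005 m)) and linear speed of each of cell_1, cell_2, cell_3 below 0.01 m/s and value of joint spring_plate between 0.004 and 0.013 m); the robot touches nothing.
It fails at once if another thing on the bench is moved by more than 25 mm (distance of any of hatch_cover, torch, marker, feeler_gauge, pin_gauge_pink, pin_gauge_green, spare_knob, fluid_bottle from where it was at the start of the episode above 0.025 m).
It also fails if it takes over 72 s, if anything falls off the work surface, if the arm or the gripper's body presses on something with over 40 N, if the wrist force passes 120 N, or if a joint passes its speed limit or range.

ROBOT

A 6-joint arm with a two-finger parallel gripper is mounted at the origin on a cart in front of the work surface, level with it; the furniture and walls round the work are solid. World frame = base frame: x ahead of the robot, y to its left, z up, the work surface at z = 0. Lengths are in mm, angles in rad, forces in N, time in s.
With the tool pointing down it reaches from about 275 to 750 mm from the base axis. Payload 10.2 kg.
Tool frame: the origin (TCP) lies at the very end of the fingers, on their centre line; the grasp point (between the pads) lies 19 mm behind it; z points along the fingers, y is the line along which they close (so a half turn about z gives the same grasp; the last joint's range is limited). The gripper opens to 85 mm and grips with 20 to 120 N. Pads are 22 mm wide; open, the fingers measure 114 mm over their backs; the gripper's body (76 mm by 85 mm) begins 54 mm behind the grasp point. The pads swing forward as they close: fully open they stand 13 mm farther back than shut.
Start: joints at [-1.509, 0.313, 1.498, -0, 1.331, -0.223], TCP at [147.494, -503.862, 231.294] pointing down, gripper open.
Joint ranges: [-2.94, 2.94], [-0.97, 2.17], [0.19, 2.56], [-1.23, 4.37], [0.02, 3.11], [-2.88, 2.88]. Speed limits (rad/s): [2.39, 2.39, 3.01, 3.14, 3.14, 3.14].

INTERFACE

Orientations are given as a unit quaternion [w, x, y, z].
In Python, from rig import * gives the robot as it stands. The module is installed in compiled form; this text tells all that it offers.
- The arm moves only by the shell command python3 -m crank 'ROWS' [FORCE]. ROWS is JSON, a list that holds one entry, the list of rows, each a list of 7 numbers: the shift along the tool's x, y, z in units of 25 mm (1.0 is 25 mm), then the turn, a rotation vector about the tool's x, y, z in units of 8 degrees (1.0 is 8 degrees), then the finger opening in mm, from 0 to 85.4. A call has exactly 8 rows; each row shifts and turns the commanded pose from where the row before left it, along the tool's axes as they then stand; what a row does not reach is not made up. A row lasts 1/10 s, in which the tool goes at most 50 mm and 8.59 degrees, less where a joint would pass 70% of its speed; a pose out of reach is approached as far as the arm can. A call is refused whole if a number of a shift passes 1 or a number of a turn 1, either way. A call with a gripper value outside its range is refused whole. The fingers move at their own pace and stop on an object; FORCE is the grip in N (left out, the last holds). Time passes only in rows, so rows that do not move let the fingers close, or fill a call up. It gives the time, the measured TCP pose, the force, the opening and the grip force at its end, in the units of the state.
- sense(): the state, without advancing time (a new reading comes with each control period).
- capture(name): name is "scene" or "top" or "wrist"; returns the picture (420x560x3 uint8, blue, green, red); there is no depth.
- camera_model(name): a dict with "fx", "fy", "cx", "cy" (pixels), "world_from_camera" (4x4, takes a point from camera to world coordinates); the wrist camera has in their place "T_tool_cam" (4x4, takes a point from camera to tool coordinates, whose origin is the TCP and whose axes are the flange's). Camera axes: x right, y up, looking along -z (the intrinsics and any distortion apply to the point x, -y, -z); pixel columns grow to the right and rows downward; lengths in mm; the calibration is good to about 2 mm. A picture is of the moment at which its call begins: read the wrist's pose just before it. camera_model takes no time and is no camera call.
- finish_job(): hands the job in; it is judged then, once.
The state is a dict: "time_s": time; "joints": joint angles; "dq": joint speeds; "tau": joint torques, N m; "eef_pos": TCP position; "ee_rot": TCP orientation; "force": force on the tool from outside, world axes, zero at the start; "wrist_torque": the same for the moment, N m; "grip_width": opening from 0.0 (shut) to 1.0 (fully open); "grip_force": force on a finger pad.
Only numpy, scipy, OpenCV 4.12 (cv2) and the standard library are available. Lean on these libraries where they do the work, as an engineer would, in place of code of your own. Each camera call takes 0.05 s, during which the arm holds its last target. There are 200 camera calls.

## Working session

There is one attempt and no reset: what is moved stays moved. The work goes in short steps, Python scripts to look and compute and a shell command to move; the robot and the scene stay as the last step left them, time stands still between calls to the robot, and variables do not carry over. Pictures are saved under pics/ and viewed, at most 10 in all, crops included, and the job is handed in when it is done.

```bash
mkdir -p pics; python3 - <<'E'
from rig import *
import cv2,numpy as np
for n in ("scene","top"):
    im=capture(n); cv2.imwrite(f"pics/{n}0.png",im)
    m=camera_model(n); print(n,{k:(np.round(v,3).tolist() if k.startswith('w') else v) for k,v in m.items()})
im=capture("wrist"); cv2.imwrite("pics/w0.png",im);print(camera_model("wrist"))
print(sense())
E
```

```text
scene {'fx': 387.68265258424026, 'fy': 387.68265258424026, 'cx': 283.30151832435706, 'cy': 207.00222226688547, 'world_from_camera': [[-0.651, 0.478, -0.589, -63.12], [-0.759, -0.424, 0.495, 673.542], [-0.014, 0.769, 0.639, 726.196], [0.0, 0.0, 0.0, 1.0]]}
top {'fx': 468.99816989667033, 'fy': 468.99816989667033, 'cx': 273.3338916388953, 'cy': 212.62195707330824, 'world_from_camera': [[-0.012, 0.99, -0.141, 292.286], [-1.0, -0.014, -0.007, 158.342], [-0.009, 0.141, 0.99, 1735.324], [0.0, 0.0, 0.0, 1.0]]}
{'fx': 303.0817711245267, 'fy': 303.0817711245267, 'cx': 277.56012413675273, 'cy': 209.21428681687004, 'T_tool_cam': array([[-1.35164468e-04,  9.55265250e-01,  2.95750375e-01,
         7.47327032e+01],
       [ 9.99999906e-01,  7.63163571e-06,  4.32372127e-04,
        -1.07917959e+00],
       [ 4.10773009e-04,  2.95750406e-01, -9.55265162e-01,
        -1.42253614e+02],
       [ 0.00000000e+00,  0.00000000e+00,  0.00000000e+00,
         1.00000000e+00]])}
{'time_s': 0.15, 'joints': array([-1.50941147e+00,  3.13328345e-01,  1.49825075e+00,  1.09318482e-05,
        1.33101899e+00, -2.23384252e-01]), 'dq': array([-0.00014205, -0.00232087, -0.00372015, -0.00182722,  0.00200255,
       -0.00011629]), 'tau': array([ 1.86262355e-04, -4.12371147e+01, -2.59798855e+01, -2.45886868e-04,
        3.21759828e-03,  5.48877125e-06]), 'eef_pos': array([ 147.47804561, -503.65808231,  230.86747681]), 'ee_rot': array([-5.00637074e-04,  9.89880493e-01,  1.41902633e-01,  4.59667297e-05]), 'force': array([-0.86976594,  0.73380635,  0.50979557]), 'wrist_torque': array([-0.00245566, -0.03263271,  0.01702416]), 'grip_force': 0.0, 'grip_width': 1.002910360641328}
```

View pics/top0.png

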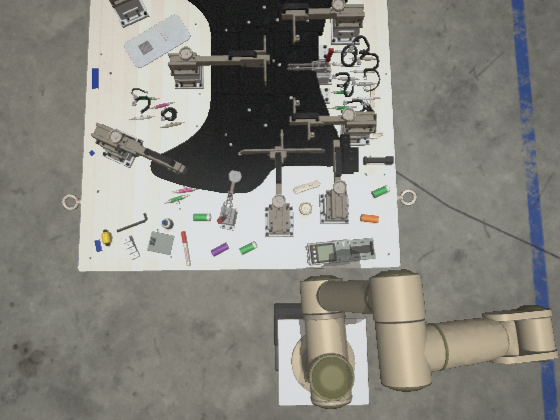

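View pics/scene0.png

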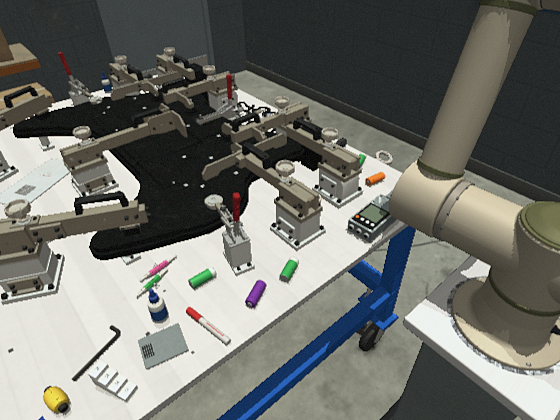

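The top view shows green cells at about (202,217), (248,248) and (380,191). The logger is at about (340,252), display to the left. The scene view shows cells at (202,278), (289,270) and (363,160), the last one partly hidden. Orange and purple decoys lie nearby.

```bash
cat > h.py <<'E'
import numpy as np,cv2
from scipy.spatial.transform import Rotation as R
from rig import *
def wfc(name,s=None):
    m=camera_model(name)
    if name!="wrist": return m,np.array(m["world_from_camera"])
    q=s["ee_rot"];T=np.eye(4);T[:3,:3]=R.from_quat([q[1],q[2],q[3],q[0]]).as_matrix();T[:3,3]=s["eef_pos"]
    return m,T@np.array(m["T_tool_cam"])
def ray(mT,uv):
    m,T=mT;d=T[:3,:3]@np.array([(uv[0]-m["cx"])/m["fx"],-(uv[1]-m["cy"])/m["fy"],-1]);return T[:3,3],d/np.linalg.norm(d)
def onz(mT,uv,z):
    o,d=ray(mT,uv);return o+d*(z-o[2])/d[2]
def tri(a,b):
    (o,d),(p,e)=a,b;st=np.linalg.lstsq(np.c_[d,-e],p-o,rcond=None)[0];x=o+d*st[0];y=p+e*st[1];return (x+y)/2,np.linalg.norm(x-y)
def green(im,amin=15):
    h=cv2.cvtColor(im,cv2.COLOR_BGR2HSV);k=cv2.inRange(h,(45,120,50),(80,255,255))
    c,_=cv2.findContours(k,cv2.RETR_EXTERNAL,cv2.CHAIN_APPROX_NONE);return [x for x in c if cv2.contourArea(x)>amin]
def look(name,fn=None):
    s=sense();mT=wfc(name,s);im=capture(name)
    if fn: cv2.imwrite("pics/"+fn,im)
    return im,mT,s
E
python3 - <<'E'
from h import *
B={}
for n in("top","scene"):
    im=cv2.imread(f"pics/{n}0.png");mT=wfc(n);B[n]=[]
    for c in green(im):
        r=cv2.minAreaRect(c);p=onz(mT,r[0],13);print(n,np.round(r[0]),np.round(r[1]),p.round());
        B[n].append((r[0],p))
    
for a,p in B["top"]:
    for b,q in B["scene"]:
        if np.linalg.norm(p-q)<40:
            x,e=tri(ray(wfc("top"),a),ray(wfc("scene"),b));print(x.round(1),e.round(1))
mT=wfc("top")
for uv in[(306,242),(372,237),(375,263),(308,267)]:print(uv,onz(mT,uv,35).round())
s=sense();print(onz(wfc("wrist",s),(280,210),0))
# top zoom of logger
im=cv2.imread("pics/top0.png");cv2.imwrite("pics/zoom.png",cv2.resize(im[170:285,180:410],None,fx=3.4,fy=3.4,interpolation=cv2.INTER_CUBIC))
E
```

```text
top [200. 217.] [ 4. 11.] [525. 445.  13.]
top [380. 191.] [ 5. 12.] [ 612. -227.   13.]
scene [152. 282.] [ 5. 18.] [589. 532.  13.]
scene [201. 278.] [10. 21.] [526. 438.  13.]
scene [289. 268.] [10. 18.] [409. 262.  13.]
scene [362. 159.] [9. 5.] [ 610. -240.   13.]
[523.2 441.7  18.1] 4.8
[ 606.8 -228.    20.5] 9.8
(306, 242) [426.  53.  35.]
(372, 237) [ 441. -187.   35.]
(375, 263) [ 347. -193.   35.]
(308, 267) [335.  48.  35.]
[ 107.84178239 -517.00347063    0.        ]
```

View pics/zoom.png

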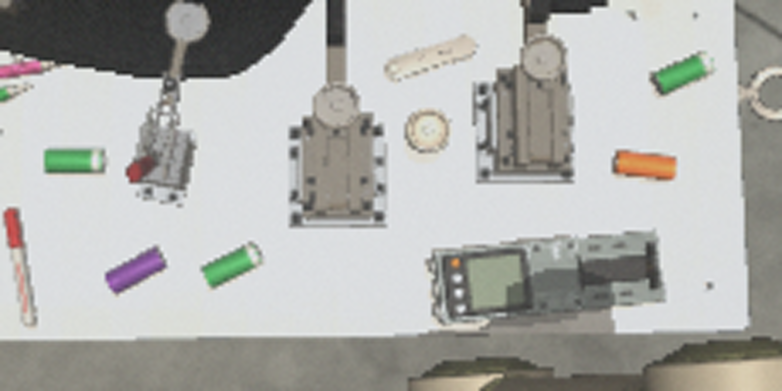

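The zoomed view shows the plus ends (white bands) of all three cells pointing right (-y), as the logger needs. The logger bay is at the right, at zoom (620,265), with the display at (497,280). I'm moving to view it from close by.

```bash
python3 -m crank '[[[0.96,0.28,0,0,0,-1,85],[0.91,0.41,0,0,0,-1,85],[0.85,0.53,0,0,0,-1,85],[0.77,0.64,0,0,0,-1,85],[0.67,0.74,0,0,0,-1,85],[0.56,0.83,0,0,0,-1,85],[0.44,0.9,0,0,0,-1,85],[0.31,0.95,0,0,0,-1,85]]]' 60
python3 -m crank '[[[1,0.3,0,0,0,-1,85],[1,0.3,0,0,0,-0.2,85],[1,0.25,0,0,0,0,85],[1,0.25,0,0,0,0,85],[1,0.25,0,0,0,0,85],[1,0.25,0,0,0,0,85],[1,0.25,0,0,0,0,85],[0.5,0,0,0,0,0,85]]]'
python3 - <<'E'
from h import *
im,mT,s=look("wrist","w1.png");np.save("w1s.npy",mT[1]);print(s["eef_pos"],s["ee_rot"])
for c in green(im,100):
    r=cv2.minAreaRect(c);print(np.round(r[0]),np.round(r[1]),r[2],onz(mT,r[0],13).round())
E
```

```text
time_s: 0.95
eef_pos: [348.5, -502.5, 231.0]
ee_rot: [-0.0, 0.762, 0.647, 0.0]
force: [0.0, 0.1, 0.3]
grip_width: 0.991
grip_force: 0.0
time_s: 1.75
eef_pos: [399.2, -315.4, 231.2]
ee_rot: [-0.0, 0.707, 0.707, 0.0]
force: [-0.4, -0.4, 0.7]
grip_width: 0.995
grip_force: 0.0
[ 399.15356019 -315.43760241  231.19724662] [-2.45996225e-04  7.07085020e-01  7.07128485e-01  1.37689936e-04]
[468. 103.] [48. 23.] 77.47119140625 [ 612. -225.   13.]
```

View pics/w1.png

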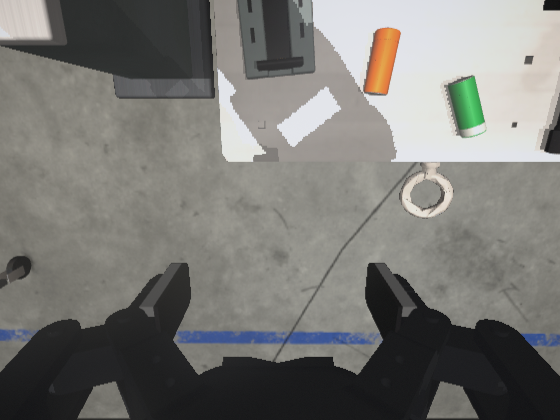

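The wrist view shows cell C at (468,106), white plus band at the bottom (-y). The orange decoy is at (382,62), and the bay with the end stop is at (280,65). One more view, farther along +y.

```bash
python3 -m crank '[[[1,0,0,0,0,0,85],[1,0,0,0,0,0,85],[1,0,0,0,0,0,85],[1,0,0,0,0,0,85],[1,0,0,0,0,0,85],[1,0,0,0,0,0,85],[0.5,0,0,0,0,0,85],[0,0,0,0,0,0,85]]]'
python3 - <<'E'
from h import *
im,mT,s=look("wrist","w2.png");np.save("w2s.npy",mT[1]);print(s["eef_pos"],s["ee_rot"])
m=mT[0];m1=(m,np.load("w1s.npy"));im1=cv2.imread("pics/w1.png")
def ends(im):
    # cell ends: green sleeve + white band not separable on white bench; use sleeve rect
    c=max(green(im,100),key=cv2.contourArea);r=cv2.minAreaRect(c);b=cv2.boxPoints(r);b=b[np.argsort(b[:,1])];return r,(b[0]+b[1])/2,(b[2]+b[3])/2
a,b=ends(im1),ends(im)
print(a,b)
for i in(1,2):print("tri",*tri(ray(m1,a[i]),ray(mT,b[i])), onz(mT,b[i],13),onz(m1,a[i],13))
cv2.imwrite("pics/w2c.png",cv2.resize(im[20:320,170:570],None,fx=2,fy=2,interpolation=cv2.INTER_CUBIC))
E
```

```text
time_s: 2.6
eef_pos: [399.1, -154.3, 231.4]
ee_rot: [0.0, 0.707, 0.707, -0.0]
force: [-0.0, -0.8, -0.6]
grip_width: 0.993
grip_force: 0.0
[ 399.11737222 -154.3343344   231.44370702] [ 1.74774219e-04  7.07178347e-01  7.07035185e-01 -4.97740950e-05]
(((467.9823303222656, 102.67058563232422), (47.9416389465332, 22.886165618896484), 77.47119140625), array([462.78232 ,  79.270584], dtype=float32), array([473.18234, 126.07059], dtype=float32)) (((443.8868103027344, 239.103759765625), (38.32358932495117, 21.42824363708496), 74.05460357666016), array([438.62265, 220.67923], dtype=float32), array([449.15097, 257.5283 ], dtype=float32))
tri [ 596.55823665 -201.85399582   21.45173641] 0.4757588666962403 [ 601.0414302  -204.78371167   13.        ] [ 601.60157984 -200.94547756   13.        ]
tri [ 615.49815778 -250.21697689   24.50233495] 0.31859200278711003 [ 622.85434911 -255.93357684   13.        ] [ 622.46829824 -250.57763146   13.        ]
```

View pics/w2c.png

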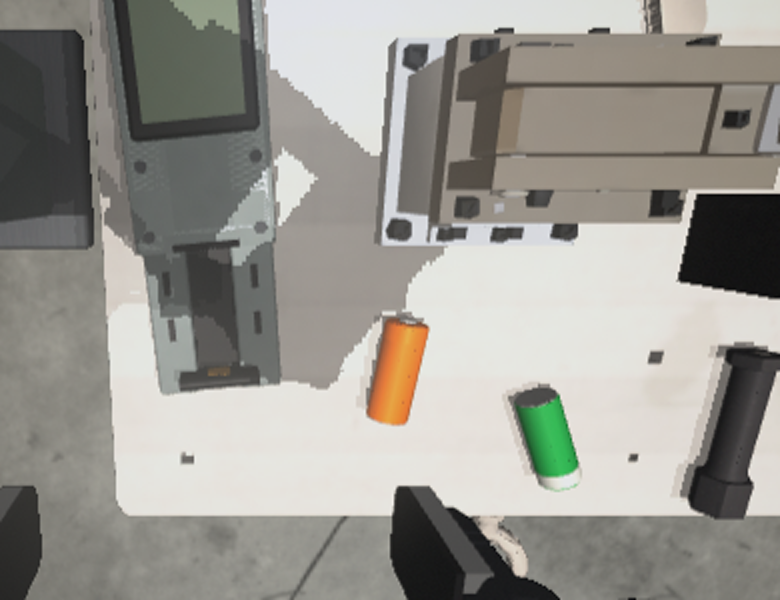

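This shows the minus end of cell C at crop (540,398) and its plus end at (560,482). Wall slots are at (166,283), (172,330), (254,275) and (258,321). Case screws are at (139,166), (256,155), (148,238) and (260,227). The end stop bar runs from (180,378) to (258,370), with the brass contact inside it.

```bash
python3 - <<'E'
from h import *
m=camera_model("wrist");W1=(m,np.load("w1s.npy"));W2=(m,np.load("w2s.npy"))
cv=lambda p:(p[0]/2+170-.25,p[1]/2+20-.25)
def P(p,z):return onz(W2,cv(p),z)[:2]
im1,im2=[cv2.cvtColor(cv2.imread(f"pics/w{i}.png"),cv2.COLOR_BGR2GRAY) for i in(1,2)]
mid=lambda a,b:(np.array(a)+b)/2
pts={}
for n,a,b,z in[("slotF",(166,283),(254,275),15),("slotB",(172,330),(258,321),15),("scrF",(139,166),(256,155),41),("scrB",(148,238),(260,227),41),("stop",(180,378),(258,370),32),("end",(162,393),(280,383),15)]:
    pa,pb=P(a,z),P(b,z);pts[n]=(pa+pb)/2;d=pb-pa;print(n,pts[n].round(1),"w",np.linalg.norm(d).round(1),"ang",np.degrees(np.arctan2(-d[1],d[0])).round(1))
# dir
for a,b in[("slotB","scrF"),("end","scrF"),("stop","scrF")]:
    d=pts[b]-pts[a];print(a,b,"lean to -X deg",np.degrees(np.arctan2(-d[0],d[1])).round(2))
# template track of patches from w2 to w1 for heights
for n,p in[("brass",(218,372)),("stopL",(180,378)),("stopR",(258,370)),("slotBL",(172,330)),("slotBR",(258,321))]:
    u=np.array(cv(p)); x,y=u.round().astype(int)
    t=im2[y-7:y+8,x-7:x+8]; r=cv2.matchTemplate(im1[0:130,180:360],t,cv2.TM_CCOEFF_NORMED);_,v,_,l=cv2.minMaxLoc(r)
    u1=np.array(l)+[180,0]+7+(u-[x,y]);q,e=tri(ray(W1,u1),ray(W2,u));print(n,round(v,2),u1.round(),q.round(1),e.round(1))
cv2.imwrite("pics/w1c.png",cv2.resize(cv2.imread("pics/w1.png")[0:110,200:340],None,fx=5,fy=5,interpolation=cv2.INTER_CUBIC))
E
```

```text
slotF [ 394.7 -127.3] w 52.1 ang -5.2
slotB [ 397.6 -155.3] w 52.1 ang -6.1
scrF [388.6 -62.7] w 60.8 ang -5.0
scrB [391.8 -99. ] w 60.2 ang -5.4
stop [ 400.  -180.7] w 46.2 ang -6.1
end [ 401.3 -194.9] w 73.7 ang -5.1
slotB scrF lean to -X deg 5.54
end scrF lean to -X deg 5.47
stop scrF lean to -X deg 5.49
brass 0.71 [288. 105.] [ 406.7 -222.8 -111.9] 13.4
stopL 0.93 [257.  64.] [ 376.2 -186.5   20.9] 0.4
stopR 0.75 [303.  60.] [ 424.4 -182.3   18.2] 0.9
slotBL 0.92 [253.  37.] [ 371.5 -158.9   11.1] 0.2
slotBR 0.9 [253.  33.] [ 397.8 -154.8   41.7] 50.2
```

View pics/w1c.png

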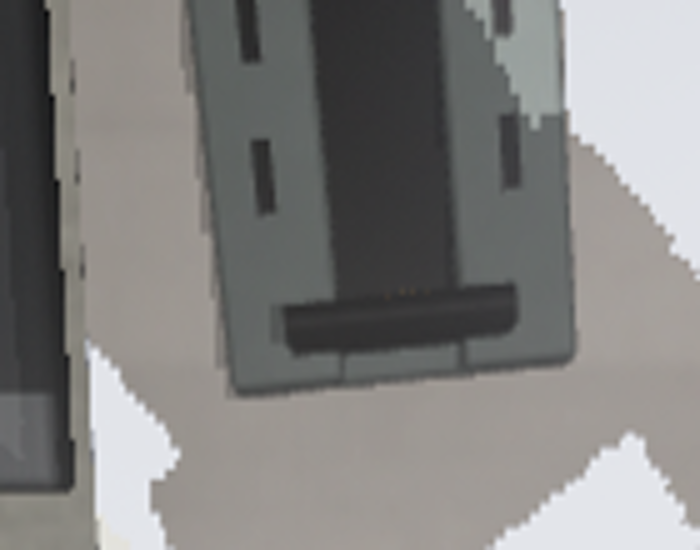

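This view from the -y side shows the stop's inner top edge centred at crop (400,295) and the case end edge at (405,377).

```bash
python3 - <<'E'
from h import *
m=camera_model("wrist");W1=(m,np.load("w1s.npy"))
f=lambda u,v,z:onz(W1,(u/5+200-.4,v/5-.4),z).round(1)[:2]
print("inner top",f(400,295,30),"end",f(405,377,15),f(405,377,4),"w",f(235,393,15),f(575,362,15))
print("slots L/R low end z15",f(267,213,15),f(512,188,15))
print("floor edges @stop z15", f(335,290,15),f(458,278,15))
s=sense();print(s["joints"])
E
```

```text
inner top [ 400.1 -183.1] end [ 401.3 -196.8] [ 401.4 -195.5] w [ 364.2 -200.1] [ 438.2 -193.8]
slots L/R low end z15 [ 372.  -164.9] [ 423.8 -160.2]
floor edges @stop z15 [ 386.3 -179.7] [ 412.6 -177.3]
[-6.45467131e-01  9.69577612e-02  1.76487562e+00 -3.46750325e-04
  1.27921558e+00 -6.44453161e-01]
```

```bash
python3 -m crank '[[[-0.4,1,0,0,0,0,85],[-0.4,1,0,0,0,0,85],[-0.4,1,0,0,0,0,85],[-0.4,1,0,0,0,0,85],[-0.4,1,0,0,0,0,85],[-0.4,1,0,0,0,0,85],[-0.4,1,0,0,0,0,85],[-0.4,1,0,0,0,0,85]]]'
python3 -m crank '[[[0,0.4,0,0,0,-1,85],[0,0,1,0,0,-1,85],[0,0,1,0,0,-0.8,85],[0,0,1,0,0,0,85],[0,0,1,0,0,0,85],[0,0,0.5,0,0,0,85],[0,0,0,0,0,0,85],[0,0,0,0,0,0,85]]]'
cat >> h.py <<'E'
def cellpose(fn=None,zr=24):
    im,mT,s=look("wrist",fn);out=[]
    for c in green(im,300):
        r=cv2.minAreaRect(c);b=cv2.boxPoints(r)
        b=b[np.argsort(b@(b[2]-b[0])*0+b[:,1])];e1,e2=(b[0]+b[1])/2,(b[2]+b[3])/2
        p,q=onz(mT,e1,zr),onz(mT,e2,zr);out.append((p,q))
        d=(p-q)[:2];L=np.linalg.norm(d);d/=L;c0=p[:2]-32.5*d
        print("uv",np.round(r[0]),"minus",p[:2].round(1),"sleeveL",L.round(1),"centre",c0.round(1),"yaw",np.degrees(np.arctan2(d[1],d[0])).round(1))
    return s
def totool(s,tgt):
    q=s["ee_rot"];Rm=R.from_quat([q[1],q[2],q[3],q[0]]).as_matrix();d=Rm.T@(np.array(tgt)-s["eef_pos"])
    print("tcp",s["eef_pos"].round(1),"yaw",np.degrees(np.arctan2(Rm[1,0],Rm[0,0])).round(1),"shift/25:",(d/25).round(2),"mm",d.round(1))
E
python3 - <<'E'
from h import *
s=cellpose("c1.png");totool(s,[611.5,-236.6,7])
E
```

```text
time_s: 3.45
eef_pos: [599.7, -237.1, 230.7]
ee_rot: [-0.0, 0.708, 0.706, -0.0]
force: [0.2, -1.3, 0.7]
grip_width: 0.996
grip_force: 0.0
time_s: 4.25
eef_pos: [609.3, -235.8, 119.7]
ee_rot: [0.001, 0.557, 0.83, 0.0]
force: [-1.0, -0.5, -0.3]
grip_width: 0.997
grip_force: 0.0
uv [282. 182.] minus [ 599.2 -202.5] sleeveL 17.1 centre [ 611.7 -232.5] yaw 112.6
tcp [ 609.3 -235.8  119.7] yaw 112.3 shift/25: [-0.06  0.07  4.51] mm [ -1.5   1.6 112.7]
```

View pics/c1.png

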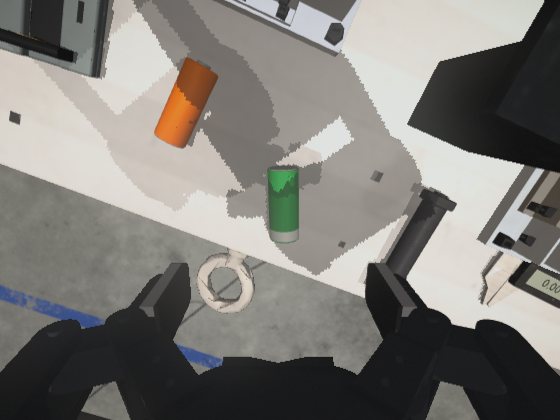

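The view shows the cell upright at (283,205), about 4 mm right of the gripper centre at column 278. A small shift fixes that, then I descend and grip.

```bash
python3 -m crank '[[[-0.06,0.15,0.9,0,0,0,60],[0,0,0.9,0,0,0,60],[0,0,0.9,0,0,0,60],[0,0,0.9,0,0,0,60],[0,0,0.6,0,0,0,60],[0,0,0.35,0,0,0,60],[0,0,0,0,0,0,15],[0,0,0,0,0,0,15]]]' 60
python3 -m crank '[[[0,0,0,0,0,0,15],[0,0,0,0,0,0,15],[0,0,0,0,0,0,15],[0,0,-0.5,0,0,0,15],[0,0,-1,0,0,0,15],[0,0,-1,0,0,0,15],[0,0,-1,0,0,0,15],[0,0,0,0,0,0,15]]]'
python3 - <<'E'
from h import *
s=sense();totool(s,[399.5-.094*45,-182+45,100])
im,mT,s=look("wrist","g1.png")
E
```

```text
time_s: 5.1
eef_pos: [613.5, -235.2, 6.2]
ee_rot: [0.001, 0.557, 0.831, 0.0]
force: [-0.6, -0.2, 0.9]
grip_width: 0.372
grip_force: 0.0
time_s: 5.9
eef_pos: [614.4, -235.7, 96.9]
ee_rot: [0.003, 0.557, 0.831, 0.0]
force: [1.0, -0.4, -0.8]
grip_width: 0.278
grip_force: 59.0
tcp [ 614.4 -235.7   96.9] yaw 112.3 shift/25: [ 6.98 -6.61 -0.19] mm [ 174.5 -165.2   -4.7]
```

View pics/g1.png

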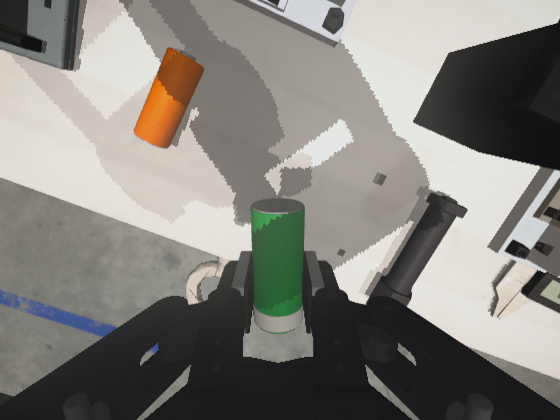

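The cell is held well. Its minus rim is at (278,205), about 36 mm ahead of the TCP. I carry it along the front strip to the bay.

```bash
python3 -m crank '[[[0.38,-0.92,0,0,0,1,15],[0.25,-0.97,0,0,0,1,15],[0.11,-0.99,0,0,0,0.11,15],[0.1,-1,0,0,0,0,15],[0.1,-1,0,0,0,0,15],[0.1,-1,0,0,0,0,15],[0.1,-1,0,0,0,0,15],[0.1,-1,0,0,0,0,15]]]'
python3 -m crank '[[[0.7,-0.1,0,0,0,0,15],[0.9,-0.1,0.3,0,0,0,15],[0.9,-0.1,0.3,0,0,0,15],[0.8,-0.08,0.3,0,0,0,15],[0.3,0,0.5,0,0,0,15],[0,0,0.4,0,0,0,15],[0,0,0,0,0,0,15],[0,0,0,0,0,0,15]]]'
python3 - <<'E'
from h import *
im,mT,s=look("wrist","b1.png")
totool(s,[396.7,-146.5,15.5])
cv2.imwrite("pics/b1c.png",im)
E
```

```text
time_s: 6.75
eef_pos: [410.9, -233.5, 91.5]
ee_rot: [-0.001, 0.673, 0.74, 0.0]
force: [-0.1, -0.9, -1.5]
grip_width: 0.277
grip_force: 59.1
time_s: 7.55
eef_pos: [394.5, -145.9, 47.4]
ee_rot: [-0.0, 0.673, 0.74, -0.0]
force: [0.4, 0.3, -1.5]
grip_width: 0.279
grip_force: 59.2
tcp [ 394.5 -145.9   47.4] yaw 95.4 shift/25: [-0.03  0.09  1.27] mm [-0.8  2.1 31.9]
```

View pics/b1.png

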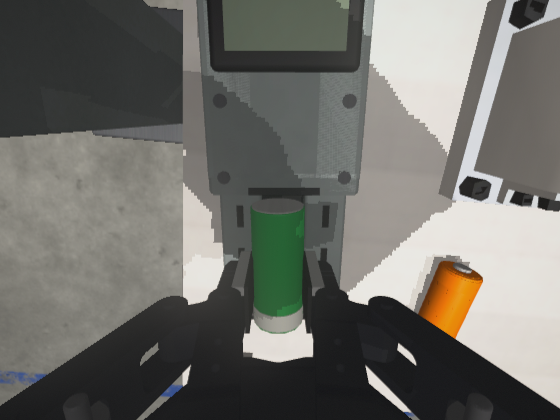

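The view shows the logger centre line at column about 283.5 (screws 220/349 and 223/344) and the held cell at 278. That is about 2.5 mm, so I shift, lower and slide forward.

```bash
python3 -m crank '[[[0,0.1,0.5,0,0,0,15],[0,0,0.4,0,0,0,15],[0,0,0.2,0,0,0,15],[0,0,0.17,0,0,0,15],[0.3,0,0,0,0,0,15],[0.4,0,0,0,0,0,15],[0.2,0,0,0,0,0,15],[0,0,0,0,0,0,15]]]'
```

```text
time_s: 8.4
eef_pos: [394.8, -121.9, 16.0]
ee_rot: [-0.0, 0.672, 0.74, 0.0]
force: [0.2, -0.0, -0.4]
grip_width: 0.276
grip_force: 59.3
```

```bash
python3 -m crank '[[[0,0,0,0,0,0,45],[0,0,0,0,0,0,45],[0,0,-0.4,0,0,0,45],[0,0,-0.8,0,0,0,45],[-0.85,0,-0.2,0,0,0,0],[-1,0,0,0,0,0,0],[0,0,0,0,0,0,0],[0,0,0,0,0,0,0]]]'
python3 - <<'E'
from h import *
im,mT,s=look("wrist","b2.png");totool(s,[400.1-.094*15,-182.3+15,17])
for u,v in[(278,0)]:pass
for c in green(im,100):
    print(cv2.boundingRect(c),cv2.minAreaRect(c))
E
```

```text
time_s: 9.2
eef_pos: [399.1, -169.0, 51.1]
ee_rot: [0.0, 0.673, 0.739, 0.0]
force: [-0.0, -0.0, 0.1]
grip_width: -0.006
grip_force: 0.0
tcp [ 399.1 -169.    51.1] yaw 95.4 shift/25: [ 0.07 -0.01  1.37] mm [ 1.7 -0.3 34.1]
(256, 147, 44, 54) ((277.5, 173.5), (53.0, 43.0), 90.0)
```

View pics/b2.png

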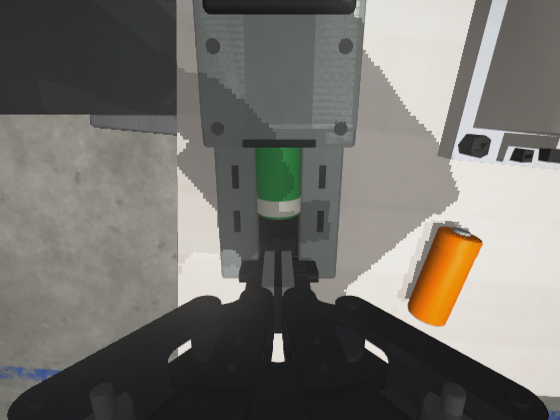

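The cell lies in the mouth with its plus end at about (279,218). The closed fingers are centred above the gap between cell and stop. My viewing budget is now used up, so from here I measure by numbers only. Lower and push.

```bash
python3 -m crank '[[[0.05,0,0.5,0,0,0,0],[0,0,0.5,0,0,0,0],[0,0,0.37,0,0,0,0],[0.3,0,0,0,0,0,0],[0.4,0,0,0,0,0,0],[0.4,0,0,0,0,0,0],[0.4,0,0,0,0,0,0],[0.3,0,0,0,0,0,0]]]'
```

```text
time_s: 10.05
eef_pos: [394.9, -121.9, 16.9]
ee_rot: [0.0, 0.673, 0.74, 0.0]
force: [0.1, -0.7, 0.5]
grip_width: 0.001
grip_force: 0.5
```

```bash
python3 -m crank '[[[-0.1,0,-0.8,0,0,0,30],[0,0,-1,0,0,0,60],[1,0.12,-0.9,0,0,0,60],[1,0.12,-0.9,0,0,0,60],[1,0.12,-0.5,0,0,0,60],[1,0.12,-0.5,0,0,0,60],[1,0.12,0,0,0,0,60],[1,0.12,0,0,0,0,60]]]'
python3 -m crank '[[[1,0.12,0,0,0,0,60],[1,0.12,0,0,0,0,60],[1,0.12,0,0,0,0,60],[1,0.12,0,0,0,0,60],[1,0.15,0,0,0,-1,60],[1,0.25,0,0,0,-1,60],[1,0.3,0,0,0,-0.2,60],[1,0.4,0,0,0,0,60]]]'
python3 - <<'E'
from h import *
s=cellpose("c2.png");totool(s,[405,262,7])
E
```

```text
time_s: 10.85
eef_pos: [398.6, 27.2, 132.0]
ee_rot: [0.0, 0.673, 0.74, 0.0]
force: [-0.3, 0.5, -1.2]
grip_width: 0.703
grip_force: 0.0
time_s: 11.65
eef_pos: [399.5, 231.7, 131.6]
ee_rot: [-0.0, 0.551, 0.834, -0.0]
force: [0.6, -0.7, 0.1]
grip_width: 0.703
grip_force: 0.0
uv [537.  26.] minus [517.3 452.8] sleeveL 40.3 centre [518.  420.3] yaw 91.1
tcp [399.5 231.7 131.6] yaw 113.1 shift/25: [1.03 0.68 4.99] mm [ 25.6  17.  124.6]
```

```bash
python3 - <<'E'
import re
t=open("h.py").read().replace("(45,120,50),(80,255,255)","(45,110,25),(82,255,255)");open("h.py","w").write(t)
from h import *
s=sense();mT=wfc("wrist",s);im=cv2.imread("pics/c2.png")
for c in green(im,60):
    r=cv2.minAreaRect(c);print(np.round(r[0]),np.round(r[1]),round(r[2]),onz(mT,r[0],24).round())
h=cv2.cvtColor(im,cv2.COLOR_BGR2HSV)
for w in range(130,260,12):print(w,[tuple(h[w,x]) for x in range(262,300,9)])
E
```

```text
[307. 171.] [23. 60.] 8 [408. 274.  24.]
[536.  26.] [36. 68.] 30 [518. 436.  24.]
130 [(np.uint8(15), np.uint8(19), np.uint8(159)), (np.uint8(15), np.uint8(19), np.uint8(159)), (np.uint8(16), np.uint8(21), np.uint8(160)), (np.uint8(18), np.uint8(19), np.uint8(161)), (np.uint8(18), np.uint8(19), np.uint8(159))]
142 [(np.uint8(17), np.uint8(18), np.uint8(130)), (np.uint8(15), np.uint8(17), np.uint8(148)), (np.uint8(18), np.uint8(19), np.uint8(158)), (np.uint8(61), np.uint8(75), np.uint8(98)), (np.uint8(62), np.uint8(104), np.uint8(123))]
154 [(np.uint8(13), np.uint8(18), np.uint8(130)), (np.uint8(15), np.uint8(16), np.uint8(129)), (np.uint8(17), np.uint8(18), np.uint8(129)), (np.uint8(62), np.uint8(85), np.uint8(96)), (np.uint8(65), np.uint8(119), np.uint8(129))]
166 [(np.uint8(15), np.uint8(20), np.uint8(127)), (np.uint8(15), np.uint8(20), np.uint8(128)), (np.uint8(17), np.uint8(18), np.uint8(127)), (np.uint8(62), np.uint8(86), np.uint8(89)), (np.uint8(66), np.uint8(143), np.uint8(171))]
178 [(np.uint8(13), np.uint8(18), np.uint8(130)), (np.uint8(17), np.uint8(18), np.uint8(128)), (n
[... 812 characters left out ...]
nt8(156))]
226 [(np.uint8(14), np.uint8(21), np.uint8(158)), (np.uint8(15), np.uint8(19), np.uint8(157)), (np.uint8(18), np.uint8(19), np.uint8(157)), (np.uint8(15), np.uint8(19), np.uint8(157)), (np.uint8(14), np.uint8(18), np.uint8(158))]
238 [(np.uint8(16), np.uint8(18), np.uint8(160)), (np.uint8(14), np.uint8(21), np.uint8(160)), (np.uint8(18), np.uint8(16), np.uint8(157)), (np.uint8(15), np.uint8(19), np.uint8(159)), (np.uint8(15), np.uint8(19), np.uint8(158))]
250 [(np.uint8(15), np.uint8(19), np.uint8(190)), (np.uint8(13), np.uint8(19), np.uint8(162)), (np.uint8(13), np.uint8(19), np.uint8(162)), (np.uint8(14), np.uint8(18), np.uint8(160)), (np.uint8(14), np.uint8(18), np.uint8(160))]
```

```bash
sed -i 's/(45,110,25)/(45,60,25)/' h.py; cat >> h.py <<'E'
def grasp_target(im,mT,s,z,near=None,off=5,zr=25):
    # ends of the sleeve from the contour's principal axis; minus = the end higher in the picture
    best=None
    for c in green(im,300):
        r=cv2.minAreaRect(c);b=cv2.boxPoints(r)
        e=[(b[i]+b[(i+1)%4])/2 for i in range(4)];k=0 if np.linalg.norm(e[0]-e[2])>np.linalg.norm(e[1]-e[3]) else 1
        p,q=sorted((e[k],e[k+2]),key=lambda t:t[1]);P,Q=onz(mT,p,zr)[:2],onz(mT,q,zr)[:2]
        d=(P-Q)/np.linalg.norm(P-Q);C=P-32.5*d
        if near is None or np.linalg.norm(C-near)<70:
            print("uv",p.round(),q.round(),"L",np.linalg.norm(P-Q).round(1),"C",C.round(1),"yaw",np.degrees(np.arctan2(d[1],d[0])).round(1))
            t=C-off*d;totool(s,[t[0],t[1],z])
E
python3 - <<'E'
from h import *
s=sense();mT=wfc("wrist",s);im=cv2.imread("pics/c2.png");grasp_target(im,mT,s,6)
E
```

```text
uv [302. 139.] [302. 201.] L 51.7 C [406.9 266.2] yaw 114.5
tcp [399.4 234.4 131.8] yaw 113.1 shift/25: [0.85 0.78 5.03] mm [ 21.1  19.4 125.8]
uv [554.  -3.] [518.  57.] L 41.8 C [517.1 422.9] yaw 90.6
tcp [399.4 234.4 131.8] yaw 113.1 shift/25: [4.89 7.21 5.04] mm [122.3 180.3 126.1]
```

```bash
python3 -m crank '[[[0.85,0.78,0.6,0,0,0,60],[0,0,0.9,0,0,0,60],[0,0,0.9,0,0,0,60],[0,0,0.9,0,0,0,60],[0,0,0.9,0,0,0,60],[0,0,0.5,0,0,0,60],[0,0,0.3,0,0,0,60],[0,0,0,0,0,0,60]]]'
python3 - <<'E'
from h import *
im,mT,s=look("wrist","c2b.png");grasp_target(im,mT,s,6,np.array([407,266]))
E
```

```text
time_s: 12.5
eef_pos: [409.6, 257.6, 6.3]
ee_rot: [-0.0, 0.552, 0.834, -0.0]
force: [-0.4, -0.2, 0.4]
grip_width: 0.702
grip_force: 0.0
uv [279. 202.] [281. 312.] L 54.4 C [406.5 266.1] yaw 113.7
tcp [409.6 257.6   6.3] yaw 113.0 shift/25: [0.16 0.02 0.01] mm [4.  0.6 0.3]
```

```bash
python3 -m crank '[[[0.16,0,0,0,0,0,60],[0,0,0,0,0,0,15],[0,0,0,0,0,0,15],[0,0,0,0,0,0,15],[0,0,0,0,0,0,15],[0,0,-0.5,0,0,0,15],[0,0,-1,0,0,0,15],[0,0,-1,0,0,0,15]]]'
python3 -m crank '[[[-0.4,0,-1,0,0,1,15],[-0.8,-0.1,-0.5,0,0,1,15],[-1,-0.1,0,0,0,0.2,15],[-1,-0.12,0,0,0,0,15],[-1,-0.12,0,0,0,0,15],[-1,-0.12,0,0,0,0,15],[-1,-0.12,0,0,0,0,15],[-1,-0.12,0,0,0,0,15]]]'
python3 -m crank '[[[-1,-0.12,0,0,0,0,15],[-1,-0.12,0,0,0,0,15],[-1,-0.12,0,0,0,0,15],[-1,-0.12,0,0,0,0,15],[-1,-0.12,0,0,0,0,15],[-1,-0.12,0,0,0,0,15],[-1,-0.12,0,0,0,0,15],[-1,-0.12,0,0,0,0,15]]]'
python3 - <<'E'
from h import *
im,mT,s=look("wrist","b3.png");grasp_target(im,mT,s,6,None,0,s["eef_pos"][2]+20)
totool(s,[394.5+2.5,-146.5,15.5])
E
```

```text
time_s: 13.35
eef_pos: [408.0, 261.1, 70.4]
ee_rot: [-0.0, 0.552, 0.834, -0.0]
force: [0.8, -0.3, -1.4]
grip_width: 0.283
grip_force: 59.1
time_s: 14.15
eef_pos: [412.3, 80.1, 107.3]
ee_rot: [0.0, 0.673, 0.74, 0.0]
force: [-0.4, -0.2, -0.6]
grip_width: 0.278
grip_force: 59.2
time_s: 14.95
eef_pos: [407.3, -121.4, 107.3]
ee_rot: [0.0, 0.673, 0.74, 0.0]
force: [0.2, -1.7, -1.5]
grip_width: 0.278
grip_force: 59.2
uv [276. 210.] [281. 318.] L 53.8 C [ 406.4 -115.6] yaw 97.5
tcp [ 407.3 -121.4  107.3] yaw 95.4 shift/25: [ 0.23 -0.01  4.05] mm [  5.8  -0.4 101.3]
tcp [ 407.3 -121.4  107.3] yaw 95.4 shift/25: [-0.96 -0.51  3.67] mm [-24.  -12.7  91.8]
```

```bash
python3 -m crank '[[[-0.6,-0.3,0,0,0,0,15],[-0.52,-0.22,0.6,0,0,0,15],[0,0,0.8,0,0,0,15],[0,0,0.8,0,0,0,15],[0,0,0.5,0,0,0,15],[0,0,0.2,0,0,0,15],[0,0,0.19,0,0,0,15],[0,0,0,0,0,0,15]]]'
```

```text
time_s: 15.8
eef_pos: [397.3, -149.4, 29.5]
ee_rot: [0.0, 0.673, 0.74, 0.0]
force: [0.2, 0.3, -1.1]
grip_width: 0.277
grip_force: 59.2
```

```bash
python3 -m crank '[[[0,0,0.3,0,0,0,15],[0,0,0.26,0,0,0,15],[0.2,0,0,0,0,0,15],[0.25,0,0,0,0,0,15],[0.25,0,0,0,0,0,15],[0.25,0,0,0,0,0,15],[0.15,0,0,0,0,0,15],[0,0,0,0,0,0,15]]]'
```

```text
time_s: 16.6
eef_pos: [394.4, -121.2, 15.2]
ee_rot: [-0.0, 0.673, 0.74, 0.0]
force: [-0.3, 3.1, 2.4]
grip_width: 0.28
grip_force: 59.4
```

```bash
python3 -m crank '[[[0,0,0,0,0,0,45],[0,0,0,0,0,0,45],[0,0,-0.4,0,0,0,45],[0,0,-0.8,0,0,0,45],[-0.85,0,-0.2,0,0,0,0],[-1.03,0,0,0,0,0,0],[0,0,0,0,0,0,0],[0,0,0,0,0,0,0]]]' ||
true
python3 - <<'E'
from h import *
im,mT,s=look("wrist","b4.png");totool(s,[400.1-.094*15,-182.3+15,17])
for c in green(im,100): print(cv2.minAreaRect(c),cv2.boundingRect(c))
E
```

```text
tcp [ 394.4 -121.2   15.2] yaw 95.5 shift/25: [-1.85 -0.   -0.07] mm [-46.3  -0.1  -1.8]
((277.5, 293.5), (49.0, 49.0), 90.0) (253, 269, 50, 50)out of range
```

```bash
python3 -m crank '[[[0,0,0,0,0,0,45],[0,0,0,0,0,0,45],[0,0,-0.4,0,0,0,45],[0,0,-0.8,0,0,0,45],[-0.86,0,-0.2,0,0,0,0],[-1,0,0,0,0,0,0],[0,0,0,0,0,0,0],[0,0,0,0,0,0,0]]]'
python3 - <<'E'
from h import *
im,mT,s=look("wrist","b4.png");totool(s,[400.1-.094*15,-182.3+15,17])
for c in green(im,100): print(cv2.minAreaRect(c),cv2.boundingRect(c))
E
```

```text
time_s: 17.45
eef_pos: [398.8, -168.4, 50.6]
ee_rot: [-0.0, 0.673, 0.74, 0.0]
force: [-0.4, 0.6, 0.2]
grip_width: -0.0
grip_force: 0.0
tcp [ 398.8 -168.4   50.6] yaw 95.4 shift/25: [ 0.04 -0.    1.34] mm [ 1.1 -0.  33.6]
((277.4999694824219, 175.99998474121094), (55.99999237060547, 44.99999237060547), 90.0) (255, 148, 46, 57)
```

```bash
python3 -m crank '[[[0,0,0.5,0,0,0,0],[0,0,0.5,0,0,0,0],[0,0,0.36,0,0,0,0],[0.3,0,0,0,0,0,0],[0.4,0,0,0,0,0,0],[0.4,0,0,0,0,0,0],[0.24,0,0,0,0,0,0],[0,0,0,0,0,0,0]]]'
python3 - <<'E'
from h import *
im,mT,s=look("wrist","b5.png");totool(s,[400.1-.094*48,-182.3+48,17]);print(s["force"])
E
```

```text
time_s: 18.3
eef_pos: [395.9, -134.1, 16.7]
ee_rot: [0.0, 0.672, 0.74, 0.0]
force: [0.4, -0.6, 0.6]
grip_width: -0.001
grip_force: 0.3
tcp [ 395.9 -134.1   16.7] yaw 95.5 shift/25: [-0.01 -0.01 -0.01] mm [-0.1 -0.3 -0.3]
[ 0.43404596 -0.62118857  0.59342644]
```

```bash
python3 -m crank '[[[0.15,0,0,0,0,0,0],[0,0,0,0,0,0,0],[0,0,0,0,0,0,0],[0,0,0,0,0,0,0],[0.15,0,0,0,0,0,0],[0,0,0,0,0,0,0],[0,0,0,0,0,0,0],[0,0,0,0,0,0,0]]]'
python3 -c "
from h import *
print(sense()['force'])"
```

```text
time_s: 19.15
eef_pos: [395.3, -127.7, 16.4]
ee_rot: [0.0, 0.673, 0.74, 0.0]
force: [1.2, -4.7, 2.4]
grip_width: 0.001
grip_force: 2.2
[ 1.18885996 -4.72670323  2.38749299]
```

```bash
python3 -m crank '[[[-0.2,0,0,0,0,0,0],[-0.3,0,0,0,0,0,0],[0,0,-0.6,0,0,0,30],[0,0,-1,0,0,0,60],[0.8,0.1,-1,0,0,0,60],[1,0.1,-1,0,0,0,60],[1,0.1,-0.8,0,0,0,60],[1,0.1,-0.2,0,0,0,60]]]'
python3 -m crank '[[[1,0.1,0,0,0,0.6,60],[1,0.05,0,0,0,0,60],[1,0.05,0,0,0,0,60],[1,0.05,0,0,0,0,60],[1,0,0,0,0,0,60],[1,0,0,0,0,0,60],[1,0,0,0,0,0,60],[1,0,0,0,0,0,60]]]'
python3 -m crank '[[[1,0,0,0,0,0,60],[1,0,0,0,0,0,60],[1,0,0,0,0,0,60],[1,0,0,0,0,0,60],[1,0,0,0,0,0,60],[1,0,0,0,0,0,60],[1,0,0,0,0,0,60],[1,0,0,0,0,0,60]]]'
python3 - <<'E'
from h import *
im,mT,s=look("wrist","c3.png");grasp_target(im,mT,s,6,None,-2)
E
```

```text
time_s: 19.95
eef_pos: [397.6, -43.9, 132.9]
ee_rot: [0.001, 0.673, 0.74, 0.0]
force: [-0.0, 0.2, -0.4]
grip_width: 0.707
grip_force: 0.0
time_s: 20.75
eef_pos: [398.7, 156.5, 130.9]
ee_rot: [-0.001, 0.703, 0.711, -0.001]
force: [0.2, -1.1, -0.1]
grip_width: 0.706
grip_force: 0.0
time_s: 21.55
eef_pos: [396.6, 356.3, 130.7]
ee_rot: [-0.0, 0.703, 0.711, -0.001]
force: [0.3, -0.1, -0.1]
grip_width: 0.705
grip_force: 0.0
uv [444.  67.] [433. 139.] L 52.8 C [518.7 436. ] yaw 90.1
tcp [396.6 356.3 130.7] yaw 90.6 shift/25: [3.22 4.93 4.98] mm [ 80.5 123.2 124.4]
```

```bash
python3 -m crank '[[[1,0,0,0,0,0,60],[1,0.4,0,0,0,0,60],[1,0.9,0,0,0,0,60],[0.2,0.9,0,0,0,0,60],[0,0.9,0,0,0,0,60],[0,0.9,0.2,0,0,0,60],[0,0.9,0.4,0,0,0,60],[0,0,0.4,0,0,0,60]]]'
python3 - <<'E'
from h import *
im,mT,s=look("wrist","c3b.png");grasp_target(im,mT,s,6,np.array([519,436]),-2)
E
```

```text
time_s: 22.4
eef_pos: [520.5, 435.9, 104.7]
ee_rot: [-0.0, 0.704, 0.71, -0.001]
force: [-0.2, 0.2, -0.8]
grip_width: 0.703
grip_force: 0.0
uv [284. 177.] [284. 242.] L 52.3 C [524.4 436.1] yaw 90.9
tcp [520.5 435.9 104.7] yaw 90.5 shift/25: [0.09 0.16 3.95] mm [ 2.2  3.9 98.7]
```

```bash
python3 -m crank '[[[0.09,0.16,0.6,0,0,0,60],[0,0,0.9,0,0,0,60],[0,0,0.9,0,0,0,60],[0,0,0.8,0,0,0,60],[0,0,0.5,0,0,0,60],[0,0,0.25,0,0,0,60],[0,0,0,0,0,0,15],[0,0,0,0,0,0,15]]]' 90
python3 -m crank '[[[0,0,0,0,0,0,15],[0,0,0,0,0,0,15],[0,0,0,0,0,0,15],[0,0,-0.5,0,0,0,15],[0,0,-1,0,0,0,15],[0,0,-1,0,0,0,15],[0,0,-1,0,0,0,15],[0,0,-0.5,0,0,0,15]]]'
python3 - <<'E'
from h import *
im,mT,s=look("wrist","g3.png");grasp_target(im,mT,s,6,None,0,s["eef_pos"][2]+20)
E
```

```text
time_s: 23.25
eef_pos: [522.9, 439.7, 8.5]
ee_rot: [0.0, 0.703, 0.711, 0.001]
force: [-0.2, -0.9, -0.6]
grip_width: 0.372
grip_force: 0.0
time_s: 24.05
eef_pos: [523.2, 439.8, 110.7]
ee_rot: [0.0, 0.703, 0.711, 0.002]
force: [0.5, 0.3, -0.6]
grip_width: 0.265
grip_force: 88.5
uv [278. 221.] [278. 326.] L 53.3 C [522.3 440.5] yaw 90.7
tcp [523.2 439.8 110.7] yaw 90.6 shift/25: [ 0.02 -0.05  4.19] mm [  0.5  -1.3 104.7]
uv [368.  63.] [379. 124.] L 22.5 C [563.7 503.9] yaw 106.7
tcp [523.2 439.8 110.7] yaw 90.6 shift/25: [2.54 1.63 4.2 ] mm [ 63.4  40.8 105. ]
```

```bash
python3 -m crank '[[[0,-1,0,0,0,0,15],[0,-1,0,0,0,0,15],[0,-1,0,0,0,0,15],[-0.4,-1,0,0,0,0,15],[-0.8,-1,0,0,0,0,15],[-1,0,0,0,0,0,15],[-1,0,0,0,0,0,15],[-1,0,0,0,0,0,15]]]'
python3 -m crank '[[[-1,0,0,0,0,0,15],[-1,0,0,0,0,0,15],[-1,0,0,0,0,0,15],[-1,0,0,0,0,0,15],[-1,0,0,0,0,0,15],[-1,0,0,0,0,0,15],[-1,0,0,0,0,0,15],[-1,0,0,0,0,0,15]]]'
python3 -m crank '[[[-1,0,0,0,0,0,15],[-1,0,0,0,0,0,15],[-1,0,0,0,0,0,15],[-1,0,0,0,0,0,15],[-1,0,0,0,0,-0.6,15],[-1,-0.1,0,0,0,0,15],[-1,-0.1,0,0,0,0,15],[-1,-0.1,0,0,0,0,15]]]'
python3 - <<'E'
from h import *
im,mT,s=look("wrist","b6.png");grasp_target(im,mT,s,6,None,0,s["eef_pos"][2]+18)
totool(s,[398.9-.094*10-.0,-182.3+10,60]);print(s["joints"].round(2))
E
```

```text
time_s: 24.9
eef_pos: [398.0, 331.9, 106.9]
ee_rot: [-0.0, 0.703, 0.711, -0.001]
force: [0.1, 0.2, -2.2]
grip_width: 0.264
grip_force: 88.6
time_s: 25.7
eef_pos: [400.4, 132.0, 107.1]
ee_rot: [-0.0, 0.703, 0.711, -0.0]
force: [0.8, -0.1, -1.5]
grip_width: 0.266
grip_force: 88.6
time_s: 26.5
eef_pos: [401.5, -68.2, 107.1]
ee_rot: [-0.0, 0.673, 0.74, -0.0]
force: [0.7, 0.1, -0.9]
grip_width: 0.264
grip_force: 88.6
uv [278. 221.] [278. 327.] L 54.8 C [400.7 -68.2] yaw 95.4
tcp [401.5 -68.2 107.1] yaw 95.4 shift/25: [ 0.   -0.03  4.04] mm [ 1.000e-01 -7.000e-01  1.011e+02]
tcp [401.5 -68.2 107.1] yaw 95.4 shift/25: [-4.13 -0.53  1.88] mm [-103.3  -13.3   47.1]
[-0.46  0.22  1.99  0.    0.94 -0.55]
```

```bash
python3 -m crank '[[[-1,-0.12,0,0,0,0,15],[-1,-0.12,0,0,0,0,15],[-1,-0.12,0.3,0,0,0,15],[-0.94,-0.12,0.6,0,0,0,15],[0,0,0.58,0,-1,0,15],[0,0,0,0,-1,0,15],[0,0,0,0,-1,0,15],[0,0,0,0,-0.75,0,15]]]'
cat >> h.py <<'E'
def lg(s):
    q=s["ee_rot"];Rm=R.from_quat([q[1],q[2],q[3],q[0]]).as_matrix();d=s["eef_pos"][:2]-[400.2,-182.3];u=np.array([-.0941,.9956])
    x,y=d@u,d@[-u[1],u[0]];th=np.degrees(np.arctan2(-Rm[2,0],np.hypot(Rm[0,0],Rm[1,0])))
    print("logger x %.1f y %.1f z %.1f tilt %.1f yaw %.1f"%(x,y,s["eef_pos"][2],th,np.degrees(np.arctan2(Rm[1,0],Rm[0,0]))),"F",s["force"].round(1));return x,s["eef_pos"][2],np.radians(th)
def step(s,x,z):
    X,Z,t=lg(s);dx,dz=x-X,z-Z;print("tool x %.2f z %.2f"%((dx*np.cos(t)-dz*np.sin(t))/25,-(dx*np.sin(t)+dz*np.cos(t))/25))
E
python3 - <<'E'
from h import *
im,mT,s=look("wrist","t1.png");s=sense();step(s,18,50);step(s,18,34);print(s["joints"].round(2))
E
```

```text
time_s: 27.35
eef_pos: [397.7, -166.7, 69.7]
ee_rot: [0.174, 0.654, 0.718, -0.162]
force: [-0.2, -1.0, -0.9]
grip_width: 0.265
grip_force: 88.5
logger x 16.6 y 1.7 z 69.0 tilt 27.8 yaw 95.4 F [-1.   0.5 -3.2]
tool x 0.40 z 0.65
logger x 16.6 y 1.7 z 69.0 tilt 27.8 yaw 95.4 F [-1.   0.5 -3.2]
tool x 0.70 z 1.21
[-0.42  0.32  2.1  -0.77  0.63  0.1 ]
```

```bash
python3 -m crank '[[[0,0.07,0,0,-0.25,0,15],[0.17,0,0.3,0,0,0,15],[0.17,0,0.3,0,0,0,15],[0.17,0,0.3,0,0,0,15],[0.15,0,0.2,0,0,0,15],[0.04,0,0.11,0,0,0,15],[0,0,0,0,0,0,15],[0,0,0,0,0,0,15]]]'
python3 - <<'E'
from h import *
s=sense();step(s,20,32.5);step(s,30,32);step(s,37.5,32)
E
```

```text
time_s: 28.2
eef_pos: [399.4, -166.7, 35.2]
ee_rot: [0.185, 0.652, 0.715, -0.173]
force: [0.8, -0.5, -1.5]
grip_width: 0.263
grip_force: 88.6
logger x 15.6 y -0.7 z 35.2 tilt 29.3 yaw 95.4 F [ 0.8 -0.5 -1.5]
tool x 0.21 z 0.01
logger x 15.6 y -0.7 z 35.2 tilt 29.3 yaw 95.4 F [ 0.8 -0.5 -1.5]
tool x 0.57 z -0.17
logger x 15.6 y -0.7 z 35.2 tilt 29.3 yaw 95.4 F [ 0.8 -0.5 -1.5]
tool x 0.83 z -0.32
```

```bash
python3 -m crank '[[[0.1,0,0,0,0,0,15],[0.11,0,0.01,0,0,0,15],[0,0,0,0,0,0,15],[0.09,-0.02,-0.04,0,0,0,15],[0.09,0,-0.05,0,0,0,15],[0.09,0,-0.05,0,0,0,15],[0.09,0,-0.04,0,0,0,15],[0,0,0,0,0,0,15]]]'
python3 - <<'E'
from h import *
s=sense();step(s,37.5,32);step(s,39,32)
im,mT,s=look("wrist","t2.png")
E
```

```text
time_s: 29.0
eef_pos: [397.7, -152.2, 31.9]
ee_rot: [0.185, 0.651, 0.715, -0.173]
force: [0.6, -4.1, 0.5]
grip_width: 0.263
grip_force: 88.5
logger x 30.2 y -0.3 z 31.9 tilt 29.3 yaw 95.4 F [ 0.6 -4.1  0.5]
tool x 0.25 z -0.15
logger x 30.2 y -0.3 z 31.9 tilt 29.3 yaw 95.4 F [ 0.6 -4.1  0.5]
tool x 0.31 z -0.17
```

```bash
python3 -m crank '[[[0.07,0,-0.04,0,0,0,15],[0.07,0,-0.04,0,0,0,15],[0.07,0,-0.04,0,0,0,15],[0.07,0,-0.04,0,0,0,15],[0,0,0,0,0,0,15],[0,0,0,0,0,0,15],[0,0,0,0,0,0,15],[0,0,0,0,0,0,15]]]'
python3 - <<'E'
from h import *
s=sense();step(s,37.5,28.5);im,mT,s=look("wrist","t3.png");grasp_target(im,mT,s,6,None,0,s["eef_pos"][2]+18)
E
```

```text
time_s: 29.85
eef_pos: [396.9, -144.5, 32.0]
ee_rot: [0.185, 0.652, 0.715, -0.173]
force: [0.2, -5.3, 0.1]
grip_width: 0.266
grip_force: 88.5
logger x 38.0 y -0.3 z 32.0 tilt 29.3 yaw 95.4 F [ 0.2 -5.3  0.1]
tool x 0.05 z 0.13
uv [278. 239.] [278. 327.] L 79.9 C [ 394.6 -129.2] yaw 95.2
tcp [ 396.9 -144.5   32. ] yaw 95.4 shift/25: [ 1.05 -0.03  0.6 ] mm [26.2 -0.7 15.1]
```

```bash
python3 -m crank '[[[0.03,0,0.055,0,0.46,0,15],[0.03,0,0.055,0,0.45,0,15],[0.03,0,0.08,0,0.44,0,15],[0.03,0,0.08,0,0.44,0,15],[0,0,0,0,0,0,15],[0,0,0,0,0,0,15],[0,0,0,0,0,0,15],[0,0,0,0,0,0,15]]]'
python3 -c "
from h import *
s=sense();step(s,37.7,21);step(s,37.7,24.7)"
```

```text
time_s: 30.7
eef_pos: [396.9, -144.4, 24.5]
ee_rot: [0.095, 0.668, 0.733, -0.091]
force: [-0.2, -6.4, -2.6]
grip_width: 0.266
grip_force: 88.5
logger x 38.1 y -0.3 z 24.5 tilt 15.1 yaw 95.3 F [-0.2 -6.4 -2.6]
tool x 0.02 z 0.14
logger x 38.1 y -0.3 z 24.5 tilt 15.1 yaw 95.3 F [-0.2 -6.4 -2.6]
tool x -0.02 z -0.00
```

```bash
python3 -m crank '[[[0.02,0,0.07,0,0.44,0,15],[0.02,0,0.07,0,0.44,0,15],[0.01,0,0.085,0,0.5,0,15],[0.01,0,0.085,0,0.5,0,15],[0,0,0,0,0,0,15],[0,0,0,0,0,0,15],[0,0,0,0,0,0,15],[0,0,0,0,0,0,15]]]'
python3 -c "
from h import *
s=sense();step(s,37.7,16)"
```

```text
time_s: 31.5
eef_pos: [397.3, -144.8, 17.1]
ee_rot: [-0.001, 0.674, 0.739, -0.003]
force: [-1.0, -6.7, 4.8]
grip_width: 0.267
grip_force: 89.7
logger x 37.6 y -0.7 z 17.1 tilt 0.1 yaw 95.3 F [-1.  -6.7  4.8]
tool x 0.00 z 0.04
```

```bash
python3 -m crank '[[[-0.06,0,0,0,0,0,15],[0,0,0,0,0,0,15],[-0.06,0,0,0,0,0,15],[0,0,0,0,0,0,15],[0,0,0,0,0,0,15],[0,0,0,0,0,0,15],[0,0,0,0,0,0,15],[0,0,0,0,0,0,15]]]'
python3 -c "
from h import *
s=sense();step(s,37.7,16)
im,mT,s=look('wrist','r1.png');grasp_target(im,mT,s,6,None,0,s['eef_pos'][2]+18)"
```

```text
time_s: 32.3
eef_pos: [397.1, -146.1, 17.0]
ee_rot: [-0.002, 0.674, 0.739, -0.002]
force: [-1.0, 4.7, 11.5]
grip_width: 0.263
grip_force: 90.0
logger x 36.3 y -0.3 z 17.0 tilt -0.0 yaw 95.2 F [-1.   4.7 11.5]
tool x 0.05 z 0.04
uv [278. 221.] [278. 327.] L 54.7 C [ 396.2 -146.1] yaw 95.2
tcp [ 397.1 -146.1   17. ] yaw 95.2 shift/25: [ 0.   -0.03  0.44] mm [ 0.1 -0.8 11. ]
```

```bash
python3 -m crank '[[[0.05,0,0,0,0,0,15],[0,0,0,0,0,0,45],[0,0,0,0,0,0,50],[0,0,0,0,0,0,50],[0,0,-0.3,0,0,0,50],[0,0,-0.9,0,0,0,50],[0,0,-1,0,0,0,50],[0,0,-1,0,0,0,50]]]'
cat > chk.py <<'E'
from h import *
import sys
im,mT,s=look("wrist",sys.argv[1]);lg(s);np.save("chkT.npy",mT[1])
h=cv2.cvtColor(im,cv2.COLOR_BGR2HSV)
u=np.array([-.0941,.9956])
for c in green(im,200):
    x,y,w,hh=cv2.boundingRect(c);cu=x+w/2
    if abs(cu-280)>60: continue
    for n,v in(("top",y),("sleeve/band",y+hh)):
        p=onz(mT,(cu,v),34);d=p[:2]-[400.2,-182.3];print(n,(x,y,w,hh),"logger x %.1f y %.1f"%(d@u,d@[-u[1],u[0]]))
    l,r=onz(mT,(x,y+hh*.7),27),onz(mT,(x+w,y+hh*.7),27);print("width",np.linalg.norm(l-r).round(1))
    wl,wr=onz(mT,(x,y+hh*.2),27),onz(mT,(x+w,y+hh*.2),27)
    col=h[:,int(cu)];print("col",[(v,*map(int,col[v])) for v in range(y-12,min(y+hh+40,419),4)])
E
python3 chk.py v1.png
```

```text
time_s: 33.15
eef_pos: [397.1, -145.5, 97.8]
ee_rot: [-0.003, 0.674, 0.739, -0.002]
force: [0.2, 0.3, -0.0]
grip_width: 0.583
grip_force: 0.0
logger x 36.9 y -0.4 z 97.8 tilt -0.1 yaw 95.2 F [ 0.2  0.3 -0. ]
top (261, 186, 35, 70) logger x 66.6 y 0.3
sleeve/band (261, 186, 35, 70) logger x 13.1 y 0.4
width 26.4
col [(174, 75, 11, 48), (178, 27, 15, 168), (182, 39, 22, 153), (186, 15, 6, 80), (190, 66, 133, 100), (194, 66, 131, 99), (198, 66, 133, 98), (202, 66, 131, 99), (206, 65, 129, 99), (210, 66, 130, 100), (214, 66, 131, 101), (218, 65, 126, 101), (222, 65, 124, 101), (226, 66, 124, 101), (230, 66, 136, 126), (234, 65, 133, 127), (238, 65, 132, 126), (242, 66, 130, 126), (246, 65, 126, 127), (250, 65, 125, 126), (254, 64, 122, 127), (258, 27, 17, 168), (262, 27, 15, 168), (266, 38, 19, 164), (270, 15, 15, 68), (274, 12, 13, 96), (278, 17, 20, 176), (282, 14, 12, 227), (286, 15, 11, 227), (290, 14, 12, 228), (294, 15, 11, 227)]
```

```bash
cp chkT.npy T1.npy; python3 -m crank '[[[-1,0,0,0,0,0,0],[-1,0,0,0,0,0,0],[-1,0,0,0,0,0,0],[0,0,0,0,0,0,0],[0,0,0,0,0,0,0],[0,0,0,0,0,0,0],[0,0,0,0,0,0,0],[0,0,0,0,0,0,0]]]'
python3 chk.py v2.png; python3 - <<'E'
from h import *
m=camera_model("wrist");A=(m,np.load("T1.npy"));B=(m,np.load("chkT.npy"))
u=np.array([-.0941,.9956]);res=[]
for f in("v1","v2"):
    im=cv2.imread(f"pics/{f}.png");h=cv2.cvtColor(im,cv2.COLOR_BGR2HSV)
    c=max([c for c in green(im,200) if abs(cv2.boundingRect(c)[0]+cv2.boundingRect(c)[2]/2-280)<60],key=cv2.contourArea)
    x,y,w,hh=cv2.boundingRect(c);k=np.zeros(im.shape[:2],np.uint8);cv2.drawContours(k,[c],-1,1,-1)
    cu=int(x+w/2);cc=np.where(k[:,cu])[0];res.append(((cu,cc.min()-.5),(cu,cc.max()+.5)))
    for v in(y+6,y+hh//2,y+hh-8):
        r=np.where(k[v])[0];print(f,v,"edges",r.min(),r.max()+1)
for i,n in((0,"minus top rim"),(1,"sleeve end top")):
    p,e=tri(ray(A,res[0][i]),ray(B,res[1][i]));d=p[:2]-[400.2,-182.3];print(n,"x %.1f z %.1f e %.1f"%(d@u,p[2],e))
E
```

```text
time_s: 34.0
eef_pos: [404.2, -219.8, 96.5]
ee_rot: [-0.003, 0.674, 0.739, -0.002]
force: [0.5, 0.7, 0.7]
grip_width: -0.002
grip_force: 0.0
logger x -37.7 y -0.4 z 96.5 tilt -0.0 yaw 95.3 F [0.5 0.7 0.7]
top (259, 73, 39, 83) logger x 64.0 y 0.1
sleeve/band (259, 73, 39, 83) logger x 12.8 y 0.2
width 26.4
col [(61, 25, 16, 171), (65, 67, 148, 117), (69, 30, 10, 103), (73, 67, 120, 115), (77, 66, 144, 126), (81, 66, 144, 126), (85, 66, 144, 126), (89, 66, 144, 126), (93, 66, 144, 126), (97, 66, 144, 126), (101, 66, 145, 127), (105, 67, 145, 128), (109, 67, 147, 127), (113, 67, 147, 127), (117, 66, 145, 127), (121, 66, 147, 127), (125, 67, 148, 126), (129, 67, 148, 126), (133, 67, 146, 126), (137, 66, 144, 126), (141, 67, 145, 125), (145, 67, 147, 125), (149, 66, 143, 125), (153, 66, 143, 125), (157, 25, 16, 171), (161, 27, 17, 133), (165, 27, 17, 168), (169, 59, 44, 117), (173, 19, 58, 92), (177, 30, 9, 54), (181, 30, 9, 55), (185, 45, 7, 69), (189, 17, 19, 120), (193, 17, 19, 120)]
v1 192 edges 262 296
v1 221 edges 262 296
v1 248 edges 262 295
v2 79 edges 259 298
v2 114 edges 260 297
v2 148 edges 261 297
minus top rim x 64.4 z 32.4 e 0.2
sleeve end top x 13.0 z 32.8 e 0.2
```

```bash
python3 -c "
from rig import *
print(finish_job())"
```

```text
the job is handed in; nothing more can be done
None
```

I loaded all three green cells minus end first, pressed the last one down in front of the end stop, and handed the job in at about 34 s; `finish_job()` gave no verdict. Before handing in, two wrist views showed the last cell flat and in line against the stop, with the second cell right behind it; I couldn't see the first cell or the spring plate in the tunnel.

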